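# Portion turned balls through a sprung feeder gate

### The arm

A 6-joint arm with a two-finger parallel gripper is mounted at the origin on the work surface. World frame = base frame: x ahead of the robot, y to its left, z up, the work surface at z = 0. Lengths are in mm, angles in rad, forces in N, time in s.
With the tool pointing down it reaches from about 250 to 850 mm from the base axis. Payload 12.5 kg.
Tool frame: the origin (TCP) lies at the centre of the arm's flange, where the gripper is bolted on; the fingertips stand 186 mm ahead of it and the grasp point (between the pads) lies 167 mm ahead of it; z points along the fingers, y is the direction in which the jaws open and shut (so a half turn about z gives the same grasp; the last joint's range is limited). The gripper opens to 93 mm and grips with 3 to 60 N. Pads are 15 mm wide; open, the fingers measure 128 mm over their backs; the gripper's body (75 mm by 188 mm) begins 65 mm behind the grasp point.
Start: joints at [1.046, 0.351, 1.652, -0, 1.139, -0.085], TCP at [234.136, 497.661, 404.733] pointing down, gripper open.
Joint ranges: [-2.75, 2.75], [-0.79, 2.1], [0.01, 2.65], [-1.57, 4.71], [0.07, 3.14], [-2.87, 2.87]. Speed limits (rad/s): [2.22, 2.22, 2.79, 3.14, 3.14, 3.14].

### API

Orientations are given as a unit quaternion [w, x, y, z].
In Python, from bench import ctrl gives the robot as it stands. The module is installed in compiled form; this text tells all that it offers.
- The arm moves only by the tool step_arm, never from a script. Its argument "series" is a list of rows, each an object with "dp": the shift along the tool's x, y, z in cm, a list of three; "spin": the turn about the tool's z in rad; "fingers": the finger opening in cm, from 0 to 9.3. In form: [{"dp": [dx, dy, dz], "spin": spin, "fingers": fingers}, ...]. A call has 1 to 20 rows; each row shifts and turns the commanded pose from where the row before left it, along the tool's axes as they then stand; what a row does not reach is not made up. A row lasts 1/12 s, in which the tool goes at most 41.7 mm and 7.16 degrees, less where a joint would pass 70% of its speed; a pose out of reach is approached as far as the arm can. A call with a gripper value outside its range is refused whole. The fingers move at their own pace and stop on an object; "newtons" is the grip in N (left out, the last holds). Time passes only in rows, so rows that do not move let the fingers close. It gives the time, the measured TCP pose, the force and the opening at its end, in the units of the state.
- ctrl.sense(): the state, without advancing time (a new reading comes with each control period).
- ctrl.capture(name): name is "side" or "top"; returns (picture, depth): 480x640x3 uint8, red, green, blue; 480x640 float32, mm along the optical axis (not along the pixel's ray), 0 where there is no reading.
- ctrl.camera_info(name): a dict with "vertical_fov" (degrees; the focal length in pixels is half the picture's height over the tangent of half this angle, whatever the lens; pixels are square), "cx", "cy" (the principal point, pixels), "view" (4x4, takes a point from world to camera coordinates). Camera axes: x right, y up, looking along -z (the intrinsics and any distortion apply to the point x, -y, -z); pixel columns grow to the right and rows downward; lengths in mm; the calibration is good to about 2 mm. A picture is of the moment at which its call begins. camera_info takes no time and is no camera call.
- ctrl.sign_off(): hands the job in, once; it reports no verdict.
The state is a dict: "time_s": time; "q": joint angles; "qd": joint speeds; "joint_torque": joint torques, N m; "ee_pos": TCP position; "tcp_rot": TCP orientation; "wrist_force": force on the tool from outside, world axes, zero at the start; "ft_torque": the same for the moment, N m; "gripper_width": finger opening in mm.
Only numpy, scipy, OpenCV 4.12 (cv2) and the standard library are available. Lean on these libraries where they do the work, as an engineer would, in place of code of your own. Each camera call takes 0.05 s, during which the arm holds its last target. There are 200 camera calls.

### The job

Use the scoop to take at least three of the wooden balls out of the trough in one scoopful and tip them into the top of the feeder while its gate is shut, then stand the scoop back upright on the bench and let go of it. Now take the gate's handle, lift the sprung gate to half its travel (never much beyond half) so that at least three balls roll out into the feeder's catch tray, and finish while still holding the gate there at half: do not let go. Leave the glue bottle, the bowl and the gouge alone.

Things in the scene. Friction and masses are not known exactly. Their poses are not given: they have to be found in the camera images.
- scoop: Aluminium scoop standing on its flat bottom, about 160 g. Origin: centre of the pan's underside; +x to the open mouth, z up. Pan 80 long (x) x 88 wide, floor 2.5 thick, lip at x = +40, z = 0; side walls 3 thick, 28 high, 14 from x = 4 to 24, none beyond; back wall 32 high. Upright wooden handle behind it: 18 (x) x 22 (y), centred at x = -49, rear face x = -58, from z = 0 to 125.
- scoop_handle (a point): Grip point on the scoop's handle: x = -49, y = 0, z = 95 in the scoop's frame; pinch across y (22 wide).
- scoop_pan (a point): Middle of the scoop's pan, 13 above the underside; a ball counts as in the scoop when its centre is within 50 of it.
- trough: Fixed plywood trough. Origin: centre of underside; +x along it to the end with the ramp. Inside x -115 to +115, 102 wide (y); walls 6 thick, top z = 42; floor top z = 5, flat from x = -115 to +100, then a steep ramp up to z = 42 at x = +115 (68 degrees). At the start the balls lie on the flat between x = 8 and 76; the other half is free for setting the scoop in.
- trough_foot (a point): Foot of the trough's ramp: x = 100, y = 0, z = 5 in the trough's frame; axes as the trough's.
- ball0_center (a point): Centre of one of six identical turned wooden balls, 20 diameter, about 10 g, loose in the trough at the start.
- ball1_center (a point): Centre of one of six identical turned wooden balls, 20 diameter, about 10 g, loose in the trough at the start.
- ball2_center (a point): Centre of one of six identical turned wooden balls, 20 diameter, about 10 g, loose in the trough at the start.
- ball3_center (a point): Centre of one of six identical turned wooden balls, 20 diameter, about 10 g, loose in the trough at the start.
- ball4_center (a point): Centre of one of six identical turned wooden balls, 20 diameter, about 10 g, loose in the trough at the start.
- ball5_center (a point): Centre of one of six identical turned wooden balls, 20 diameter, about 10 g, loose in the trough at the start.
- feeder: Fixed plywood feeder. Origin: chamber centre, on the bench; +x to the gate and catch tray, z up. Chamber inside: x -60 to +54, y +-65, walls 6 thick, open top with rim at z = 160; floor slopes from z = 120 at the back to z = 50 at the gate (x = 60). Guide posts by the gate (x = 67, y = +-73) reach z = 185. Catch tray inside: x 76 to 187, y +-65, floor z 24 falling to 6, side walls to z = 60, end wall to 75.
- feeder_mouth (a point): Centre of the feeder's open top, at rim height, 160 above the bench; inside 114 (x) by 130 (y). Axes as the feeder's.
- feeder_chamber (a point): Point in the chamber (0, 0, 75 in the feeder's frame); a ball counts as in the chamber when its centre is within 90 of it.
- feeder_tray (a point): Centre of the catch tray's floor (132, 0, 15 in the feeder's frame); a ball counts as in the tray when its centre is within 80 of it.
- gate (a joint): Lift of the feeder's gate in m: 0 shut, 0.076 fully up; half travel is 0.038. Springs pull it shut: about 4 N to start it, 10 N at half, 15.5 N fully up (its weight included); let go, it falls shut. A ball passes under it from a lift of about 0.024; if balls bridge behind it, lowering and lifting it again frees them.
- gate_grip (a point): Centre of the gate's wooden handle bar, 16 thick along the feeder's x (pinch it across this from above), 70 long along the feeder's y, 20 high; 200 above the bench with the gate shut, and rises with it. It sits at x = 66.5, y = 0 of the feeder. The chamber's rim behind it is 40 lower than this point.
- glue: Bystander: white glue bottle, 54 diameter, 140 tall, origin centre of its underside.
- bowl: Bystander: small turned wooden bowl, 100 across the rim, 45 tall, origin centre of its underside.
- gouge: Bystander: lying hand tool with a wooden handle, 200 long along its x, origin about its middle.
Not all that is in view belongs to the job. Several things look just like the scoop: the one meant starts farthest to the robot's left.

How it is judged:
By the outcome, as a careful person would: the job done as asked, in the order asked, and still so for the second after the job is handed in, while the arm keeps its last pose, push and grip.
It also fails if it takes over 72 s, if anything falls off the work surface, if the arm or the gripper's body presses on something with over 40 N, if the wrist force passes 120 N, or if a joint passes its speed limit or range.

## Working session

There is one attempt and no reset: what is moved stays moved. The work goes in short steps, Python scripts to look and compute and a tool call to move; the robot and the scene stay as the last step left them, time stands still between calls to the robot, and variables do not carry over. Pictures are saved under pics/ and viewed, about 8 in all and at most 12, crops included, and the job is handed in when it is done.

Besides the shell and the picture viewer there is one more tool, called after "Call:" as name(argument=value, ...) on one line, values as JSON. step_arm: Moves the arm, as the interface text tells. Its arguments: {"type":"object","properties":{"series":{"type":"array","items":{"type":"object","properties":{"dp":{"type":"array","items":{"type":"number"}},"spin":{"type":"number"},"fingers":{"type":"number"}}}},"newtons":{"type":"number"}},"required":["series"]}

```bash
mkdir -p pics
cat > h.py <<'E'
import numpy as np, cv2
from bench import ctrl
def shot(n):
    im,d=ctrl.capture(n); return im,d
def info(n):
    i=ctrl.camera_info(n); f=240/np.tan(np.radians(i["vertical_fov"])/2); return f,i["cx"],i["cy"],np.array(i["view"]),i
def world(n,u,v,z):
    f,cx,cy,V,_=info(n); u=np.asarray(u,float);v=np.asarray(v,float);z=np.asarray(z,float)
    p=np.stack([(u-cx)/f*z,-(v-cy)/f*z,-z,np.ones_like(z)],-1)
    return (p@np.linalg.inv(V).T)[...,:3]
def pix(n,P):
    f,cx,cy,V,_=info(n); p=V@np.append(P,1); return cx+f*p[0]/-p[2], cy-f*p[1]/-p[2]
E
python3 - <<'E'
from h import *
for n in("top","side"):
    im,d=shot(n); cv2.imwrite(f"pics/{n}0.png",im[...,::-1]); np.save(n+"0.npy",d); print(n,{k:(np.round(v,3).tolist()) if not isinstance(v,str) else v for k,v in info(n)[4].items()}, info(n)[0])
s=ctrl.sense(); print(s)
E
```

```text
top {'vertical_fov': 54.954, 'cx': 320.272, 'cy': 243.953, 'view': [[0.017, -1.0, 0.025, -74.63], [0.995, 0.019, 0.095, -521.731], [-0.095, 0.023, 0.995, -1018.996], [0.0, 0.0, 0.0, 1.0]]} 461.48543118063225
side {'vertical_fov': 47.016, 'cx': 326.923, 'cy': 237.942, 'view': [[0.695, -0.718, 0.014, -422.558], [0.486, 0.485, 0.727, -324.006], [-0.529, -0.499, 0.687, -972.726], [0.0, 0.0, 0.0, 1.0]]} 551.7489349261102
{'time_s': 0.1, 'q': array([ 1.04642060e+00,  3.51171200e-01,  1.65236315e+00,  2.07443868e-05,
        1.13910812e+00, -8.45757787e-02]), 'qd': array([-2.20431278e-04, -2.41956142e-03, -1.32153432e-03, -7.65375698e-04,
        1.47601280e-03, -1.53855124e-05]), 'joint_torque': array([-1.30421115e-03, -4.98023307e+01, -2.85700446e+01,  6.98428298e-02,
        2.39482673e-02, -2.74367733e-05]), 'ee_pos': array([234.07010733, 497.57333358, 404.26011286]), 'tcp_rot': array([-1.66348524e-04,  2.18136219e-01,  9.75918190e-01, -4.97939514e-04]), 'wrist_force': array([ 0.19920617,  0.49902462, -0.01282945]), 'ft_torque': array([ 0.04793735, -0.02680329,  0.03578656]), 'gripper_width': 92.92182355720793}
```

View pics/top0.png

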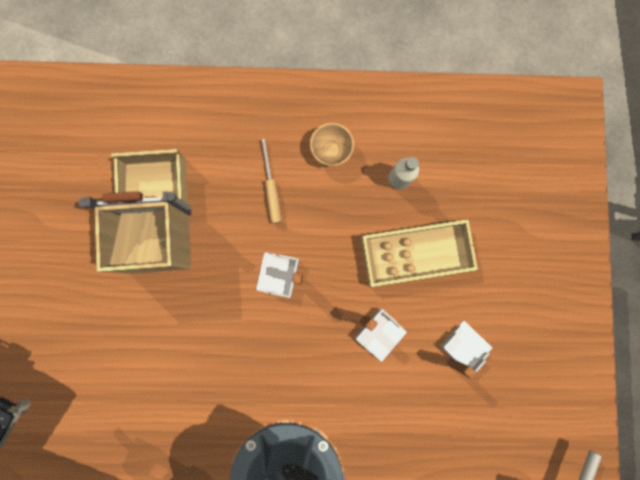

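View pics/side0.png

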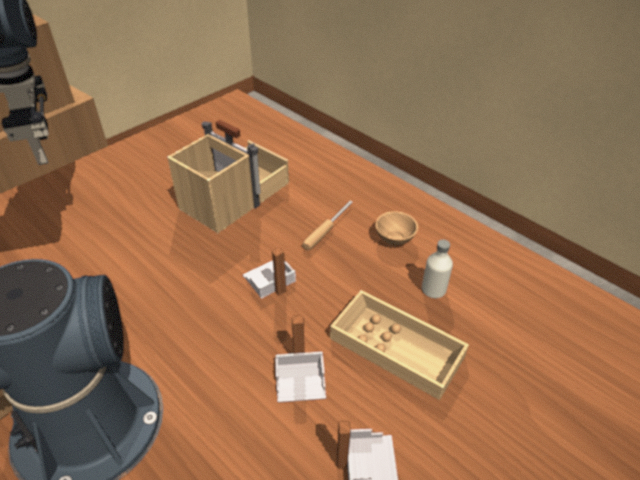

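```bash
cat > ortho.py <<'E'
from h import *
def cloud(n,im,d):
    v,u=np.mgrid[:480,:640]; m=d>0
    return world(n,u[m],v[m],d[m]), im[m]
def ortho(P,C,x0,x1,y0,y1,s,r=2):
    o=np.argsort(P[:,2]); P=P[o];C=C[o]
    W=int((y1-y0)*s);H=int((x1-x0)*s); I=np.zeros((H,W,3),np.uint8);Z=np.full((H,W),-99.)
    a=((y1-P[:,1])*s).astype(int); b=((x1-P[:,0])*s).astype(int)
    for i in range(-r,r+1):
        for j in range(-r,r+1):
            k=(a+i>=0)&(a+i<W)&(b+j>=0)&(b+j<H); I[b[k]+j,a[k]+i]=C[k]; Z[b[k]+j,a[k]+i]=P[k,2]
    return I,Z
def grid(I,x0,x1,y0,y1,s,st=50):
    for x in range(-1000,1000,st):
        if x0<x<x1: cv2.line(I,(0,int((x1-x)*s)),(I.shape[1],int((x1-x)*s)),(0,255,255),1); cv2.putText(I,str(x),(0,int((x1-x)*s)),0,.35,(255,255,255),1)
        if y0<x<y1: cv2.line(I,(int((y1-x)*s),0),(int((y1-x)*s),I.shape[0]),(0,255,255),1); cv2.putText(I,str(x),(int((y1-x)*s),10),0,.35,(255,255,255),1)
    return I
E
python3 - <<'E'
from ortho import *
im=cv2.imread("pics/top0.png")[...,::-1]; d=np.load("top0.npy")
P,C=cloud("top",im,d)
I,Z=ortho(P,C,200,700,-400,400,1)
cv2.imwrite("pics/ortho0.png",grid(np.ascontiguousarray(I[...,::-1]),200,700,-400,400,1))
print("bench z", [np.median(P[(abs(P[:,0]-a)<15)&(abs(P[:,1]-b)<15)][:,2]).round(1) for a,b in((300,100),(300,-150),(650,150),(650,-300))])
# scoops crop
cv2.imwrite("pics/scoopcrop.png",cv2.resize(im[215:390,230:500],None,fx=2.9,fy=2.9,interpolation=cv2.INTER_CUBIC)[...,::-1])
E
```

```text
bench z [np.float64(0.9), np.float64(0.8), np.float64(0.9), np.float64(0.7)]
```

View pics/ortho0.png

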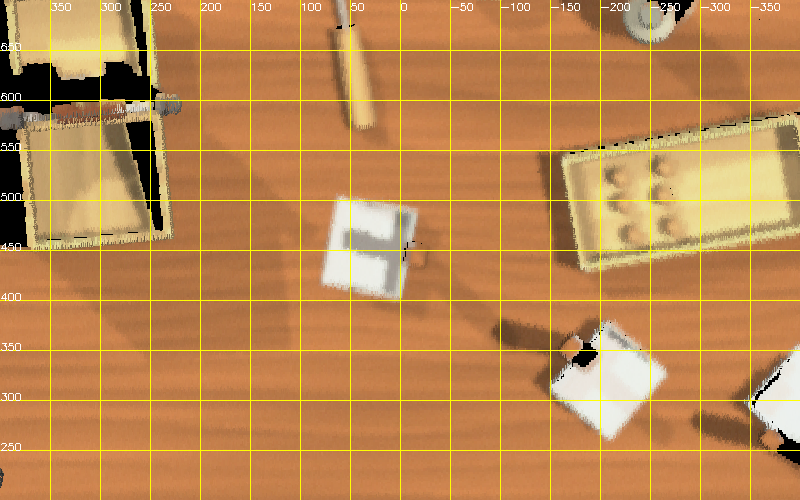

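View pics/scoopcrop.png

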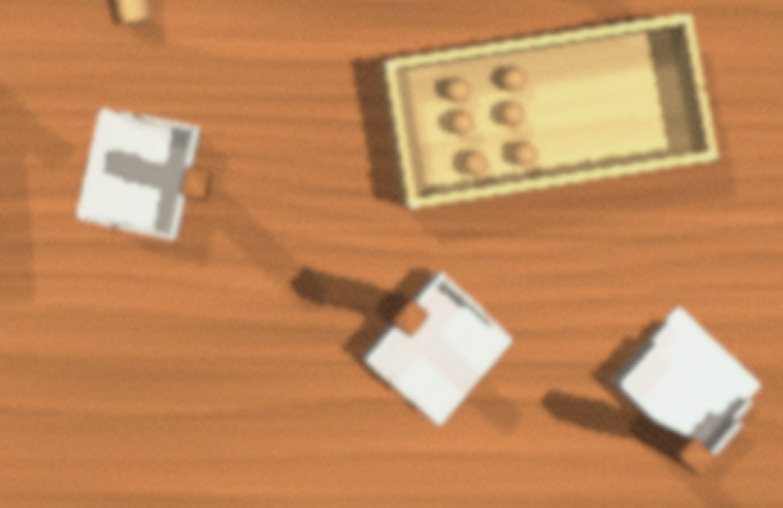

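Scoop candidates in the top view: (278,275), (381,335) and (467,345). The image's left is the robot's left (+y), so (278,275) is the one meant; the crop confirms this. Its mouth faces +y. Next I fit the poses.

Run:
```python
from ortho import *
for n in("top","side"):
    im=cv2.imread(f"pics/{n}0.png")[...,::-1]; d=np.load(n+"0.npy"); P,C=cloud(n,im,d); C=C.astype(int)
    def sel(x0,x1,y0,y1,z0,z1): return (P[:,0]>x0)&(P[:,0]<x1)&(P[:,1]>y0)&(P[:,1]<y1)&(P[:,2]>z0)&(P[:,2]<z1)
    def rect(m,name):
        q=P[m]; 
        if len(q)<8: print(n,name,len(q)); return
        r=cv2.minAreaRect(q[:,:2].astype(np.float32)); print(n,name,len(q),np.round(r[0],1),np.round(r[1],1),round(r[2],1),"zmed",np.median(q[:,2]).round(1), "mean",q.mean(0).round(1))
    rect(sel(380,620,-430,-140,38,48),"trough rim")
    rect(sel(430,620,200,420,152,168),"feeder rim")
    rect(sel(560,640,180,440,192,225),"gate bar")
    rect(sel(540,660,180,440,175,189),"posts")
    white=(C.min(1)>110)&(C.max(1)-C.min(1)<40)
    rect(sel(380,530,-40,110,-5,45)&white,"scoop white")
    rect(sel(380,530,-60,20,118,135),"handle top"); rect(sel(380,530,-60,20,50,135),"handle all")
    m=sel(455,540,-330,-180,12,35)
    dark=(C[:,0]-C[:,2]>0)&(C[:,0]<190)
    rect(m&dark,"balls")
    if n=="top": np.save("P.npy",P)
```

```text
top trough rim 893 [ 507.8 -288. ] [113.9 243.1] 10.0 zmed 42.1 mean [ 507.5 -285.7   42.1]
top feeder rim 1284 [525.6 301.5] [141.5 166.3] 3.5 zmed 160.4 mean [531.6 308.8 160. ]
top gate bar 393 [587.1 327. ] [ 17.  102.9] 5.2 zmed 210.3 mean [587.3 309.1 208.8]
top posts 252 [589. 311.] [ 18.3 182.7] 5.3 zmed 183.4 mean [588.4 313.1 183.1]
top scoop white 1313 [452.8  32.5] [81.  87.3] 79.1 zmed 3.6 mean [453.1  32.7   5.1]
top handle top 93 [444.7 -16.5] [17.8 21.6] 77.3 zmed 125.4 mean [444.6 -16.4 125.1]
top handle all 102 [444.8 -16.5] [17.9 21.6] 78.3 zmed 125.2 mean [444.4 -17.1 121.8]
top balls 135 [ 497.8 -249.7] [ 81.2 139.7] 2.0 zmed 20.1 mean [ 492.4 -223.2   20.7]
side trough rim 1296 [ 505.6 -288.4] [119.3 243.1] 10.0 zmed 42.3 mean [ 503.7 -290.1   42.2]
side feeder rim 1022 [522.6 307.8] [146.7 181. ] 2.2 zmed 159.6 mean [530.9 302.3 159.2]
side gate bar 247 [586.6 309.3] [20.8 72. ] 5.4 zmed 207.8 mean [583.5 305.8 205.9]
side posts 186 [587.5 311.5] [ 23.5 186. ] 5.1 zmed 182.3 mean [586.1 302.5 182.1]
side scoop white 757 [451.   29.9] [83.8 90. ] 79.9 zmed 5.2 mean [444.4  25.1  11.3]
side handle top 92 [443.  -17.1] [20.3 23. ] 78.3 zmed 124.8 mean [441.3 -18.8 124.2]
side handle all 371 [442.5 -17.6] [21.6 23.5] 77.8 zmed 95.2 mean [439.2 -21.6  94.5]
side balls 163 [ 498.8 -254.8] [152.2  82.6] 88.1 zmed 19.1 mean [ 501.8 -245.6   19.8]
```

```bash
cat > plan.py <<'E'
from h import *
from scipy.spatial.transform import Rotation as R
def now():
    s=ctrl.sense(); q=s["tcp_rot"]; M=R.from_quat([q[1],q[2],q[3],q[0]]).as_matrix(); return s,M
def go(*wps, yaw=None):
    """wps: grasp points world mm; prints spin needed and cm tool deltas (after the spin)"""
    s,M=now(); p=s["ee_pos"]+167*M[:,2]; y=np.degrees(np.arctan2(M[1,1],M[0,1]))
    print("t",round(s["time_s"],2),"grasp",p.round(1),"yawy",y.round(2),"tilt",np.degrees(np.arccos(-M[2,2])).round(2),"F",s["wrist_force"].round(1),"w",round(s["gripper_width"],1),"q",np.round(s["q"],2))
    if yaw is None: yaw=y
    print("spin",round(np.radians(y-yaw),3))
    c,sn=np.cos(np.radians(yaw)),np.sin(np.radians(yaw))
    for w in wps:
        d=np.array(w)-p; print(w,"dp cm x %.2f y %.2f z %.2f"%((-sn*d[0]+c*d[1])/10,(c*d[0]+sn*d[1])/10,-d[2]/10)); p=np.array(w)
E
python3 -c "
from plan import *
go((444.5,-17,237),(444.5,-17,95),yaw=-10.5)"
```

```text
t 0.1 grasp [234.  497.4 237.3] yawy 64.8 tilt 0.06 F [ 0.2  0.5 -0. ] w 92.9 q [ 1.05  0.35  1.65  0.    1.14 -0.08]
spin 1.314
(444.5, -17, 237) dp cm x -46.74 y 30.07 z 0.03
(444.5, -17, 95) dp cm x 0.00 y 0.00 z 14.20
```

Call:
step_arm(series=[{"dp": [0, 0, 0], "spin": 0.1095, "fingers": 6}, {"dp": [0, 0, 0], "spin": 0.1095, "fingers": 6}, {"dp": [0, 0, 0], "spin": 0.1095, "fingers": 6}, {"dp": [0, 0, 0], "spin": 0.1095, "fingers": 6}, {"dp": [0, 0, 0], "spin": 0.1095, "fingers": 6}, {"dp": [0, 0, 0], "spin": 0.1095, "fingers": 6}, {"dp": [0, 0, 0], "spin": 0.1095, "fingers": 6}, {"dp": [0, 0, 0], "spin": 0.1095, "fingers": 6}, {"dp": [0, 0, 0], "spin": 0.1095, "fingers": 6}, {"dp": [0, 0, 0], "spin": 0.1095, "fingers": 6}, {"dp": [0, 0, 0], "spin": 0.1095, "fingers": 6}, {"dp": [0, 0, 0], "spin": 0.1095, "fingers": 6}])

```text
time_s: 1.1
ee_pos: [234.1, 497.6, 404.4]
tcp_rot: [0.0, 0.77, 0.637, -0.0]
wrist_force: [0.3, 0.2, -0.1]
gripper_width: 59.8
```

Call:
step_arm(series=[{"dp": [-2.46, 1.58, 0], "spin": 0, "fingers": 6}, {"dp": [-2.46, 1.58, 0], "spin": 0, "fingers": 6}, {"dp": [-2.46, 1.58, 0], "spin": 0, "fingers": 6}, {"dp": [-2.46, 1.58, 0], "spin": 0, "fingers": 6}, {"dp": [-2.46, 1.58, 0], "spin": 0, "fingers": 6}, {"dp": [-2.46, 1.58, 0], "spin": 0, "fingers": 6}, {"dp": [-2.46, 1.58, 0], "spin": 0, "fingers": 6}, {"dp": [-2.46, 1.58, 0], "spin": 0, "fingers": 6}, {"dp": [-2.46, 1.58, 0], "spin": 0, "fingers": 6}, {"dp": [-2.46, 1.58, 0], "spin": 0, "fingers": 6}, {"dp": [-2.46, 1.58, 0], "spin": 0, "fingers": 6}, {"dp": [-2.46, 1.58, 0], "spin": 0, "fingers": 6}, {"dp": [-2.46, 1.58, 0], "spin": 0, "fingers": 6}, {"dp": [-2.46, 1.58, 0], "spin": 0, "fingers": 6}, {"dp": [-2.46, 1.58, 0], "spin": 0, "fingers": 6}, {"dp": [-2.46, 1.58, 0], "spin": 0, "fingers": 6}, {"dp": [-2.46, 1.58, 0], "spin": 0, "fingers": 6}, {"dp": [-2.46, 1.58, 0], "spin": 0, "fingers": 6}, {"dp": [-2.46, 1.58, 0], "spin": 0, "fingers": 6}, {"dp": [0, 0, 0], "spin": 0, "fingers": 6}])

```text
time_s: 2.77
ee_pos: [445.5, -19.8, 404.6]
tcp_rot: [0.0, 0.77, 0.638, -0.0]
wrist_force: [-1.2, -0.0, 0.6]
gripper_width: 60.2
```

```bash
python3 -c "
from plan import *
go((444.5,-17,95),yaw=-10.5)"
```

```text
t 2.77 grasp [445.6 -19.9 237.6] yawy -10.64 tilt 0.05 F [-1.2 -0.   0.6] w 60.2 q [-0.15  0.16  1.91 -0.    1.08  0.04]
spin -0.002
(444.5, -17, 95) dp cm x 0.27 y -0.16 z 14.26
```

Call:
step_arm(series=[{"dp": [0, 0, 2.38], "spin": 0, "fingers": 6}, {"dp": [0, 0, 2.38], "spin": 0, "fingers": 6}, {"dp": [0, 0, 2.38], "spin": 0, "fingers": 6}])

```text
time_s: 3.02
ee_pos: [443.9, -16.4, 332.5]
tcp_rot: [0.0, 0.769, 0.639, 0.0]
wrist_force: [0.2, -0.4, -0.4]
gripper_width: 60.2
```

```bash
python3 -c "
from plan import *
go((444.5,-17,95),yaw=-10.5)"
```

```text
t 3.02 grasp [444.  -16.4 165.5] yawy -10.51 tilt 0.03 F [ 0.2 -0.4 -0.4] w 60.2 q [-0.14  0.26  1.99  0.    0.89  0.04]
spin -0.0
(444.5, -17, 95) dp cm x -0.05 y 0.06 z 7.05
```

Call:
step_arm(series=[{"dp": [-0.05, 0.05, 2.35], "spin": 0, "fingers": 6}, {"dp": [0, 0, 2.35], "spin": 0, "fingers": 6}, {"dp": [0, 0, 2.35], "spin": 0, "fingers": 6}, {"dp": [0, 0, 0], "spin": 0, "fingers": 6}, {"dp": [0, 0, 0], "spin": 0, "fingers": 1}, {"dp": [0, 0, 0], "spin": 0, "fingers": 1}, {"dp": [0, 0, 0], "spin": 0, "fingers": 1}, {"dp": [0, 0, 0], "spin": 0, "fingers": 1}, {"dp": [0, 0, 0], "spin": 0, "fingers": 1}, {"dp": [0, 0, 0], "spin": 0, "fingers": 1}, {"dp": [0, 0, -1], "spin": 0, "fingers": 1}, {"dp": [0, 0, -2], "spin": 0, "fingers": 1}, {"dp": [0, 0, -2], "spin": 0, "fingers": 1}, {"dp": [0, 0, -2], "spin": 0, "fingers": 1}, {"dp": [0, 0, 0], "spin": 0, "fingers": 1}], newtons=60)

```text
time_s: 4.27
ee_pos: [445.3, -17.2, 336.5]
tcp_rot: [0.002, 0.769, 0.64, 0.002]
wrist_force: [1.9, 1.1, -0.3]
gripper_width: 21.7
```

```bash
cat > tilt.py <<'E'
from plan import *
from ortho import cloud
def tilt(n="side"):
    s,M=now(); g=s["ee_pos"]+167*M[:,2]; sx=M[:,0]  # scoop +x = tool x when yawy=yaw-90
    im,d=shot(n); P,C=cloud(n,im,d); C=C.astype(int)
    w=(C.min(1)>110)&(C.max(1)-C.min(1)<40); r=P-g; a=r@sx; b=r@M[:,1]; z=r[:,2]
    k=w&(a>20)&(a<80)&(abs(b)<30)&(z<-60)&(z>-140)
    c=np.polyfit(a[k],z[k],1); res=z[k]-np.polyval(c,a[k]); k2=np.where(k)[0][abs(res)<4]
    c=np.polyfit(a[k2],z[k2],1); print(n,"n",k.sum(),len(k2),"slope deg",np.degrees(np.arctan(c[0])).round(2),"z at 49:",np.polyval(c,49).round(1),"(nominal -92.5)")
    return im,d
E
python3 -c "
from tilt import *
go((444.5,-17,95)); tilt(); im,d=tilt('top'); cv2.imwrite('pics/lift.png',im[...,::-1])"
```

```text
t 4.27 grasp [446.2 -17.3 169.5] yawy -10.48 tilt 0.31 F [ 1.9  1.1 -0.3] w 21.7 q [-0.14  0.26  1.98  0.    0.9   0.04]
spin 0.0
(444.5, -17, 95) dp cm x 0.00 y -0.17 z 7.45
side n 289 281 slope deg 0.39 z at 49: -94.9 (nominal -92.5)Traceback (most recent call last):
  File "<string>", line 3, in <module>
    go((444.5,-17,95)); tilt(); im,d=tilt('top'); cv2.imwrite('pics/lift.png',im[...,::-1])
                                     ~~~~^^^^^^^
  File "tilt.py", line 8, in tilt
    c=np.polyfit(a[k],z[k],1); res=z[k]-np.polyval(c,a[k]); k2=np.where(k)[0][abs(res)<4]
    raise TypeError("expected non-empty vector for x")
TypeError: expected non-empty vector for x
```

```bash
python3 -c "
from plan import *
go((525.1,-387.5,170),(525.1,-387.5,101.5),yaw=10)"
```

```text
t 4.37 grasp [444.8 -17.2 166.3] yawy -10.49 tilt 0.08 F [-0.4 -0.5 -2. ] w 21.8 q [-0.14  0.26  1.98 -0.    0.9   0.04]
spin -0.358
(525.1, -387.5, 170) dp cm x -37.86 y 1.48 z -0.37
(525.1, -387.5, 101.5) dp cm x 0.00 y 0.00 z 6.85
```

Call:
step_arm(series=[{"dp": [0, 0, -0.1], "spin": -0.1193, "fingers": 1}, {"dp": [0, 0, -0.1], "spin": -0.1193, "fingers": 1}, {"dp": [0, 0, -0.1], "spin": -0.1193, "fingers": 1}, {"dp": [-2.52, 0.1, 0], "spin": 0, "fingers": 1}, {"dp": [-2.52, 0.1, 0], "spin": 0, "fingers": 1}, {"dp": [-2.52, 0.1, 0], "spin": 0, "fingers": 1}, {"dp": [-2.52, 0.1, 0], "spin": 0, "fingers": 1}, {"dp": [-2.52, 0.1, 0], "spin": 0, "fingers": 1}, {"dp": [-2.52, 0.1, 0], "spin": 0, "fingers": 1}, {"dp": [-2.52, 0.1, 0], "spin": 0, "fingers": 1}, {"dp": [-2.52, 0.1, 0], "spin": 0, "fingers": 1}, {"dp": [-2.52, 0.1, 0], "spin": 0, "fingers": 1}, {"dp": [-2.52, 0.1, 0], "spin": 0, "fingers": 1}, {"dp": [-2.52, 0.1, 0], "spin": 0, "fingers": 1}, {"dp": [-2.52, 0.1, 0], "spin": 0, "fingers": 1}, {"dp": [-2.52, 0.1, 0], "spin": 0, "fingers": 1}, {"dp": [-2.52, 0.1, 0], "spin": 0, "fingers": 1}, {"dp": [-2.52, 0.1, 0], "spin": 0, "fingers": 1}, {"dp": [0, 0, 0], "spin": 0, "fingers": 1}, {"dp": [0, 0, 0], "spin": 0, "fingers": 1}])

```text
time_s: 6.03
ee_pos: [524.9, -387.5, 333.8]
tcp_rot: [-0.001, 0.643, 0.766, 0.0]
wrist_force: [-0.1, 0.7, -1.2]
gripper_width: 21.8
```

Run:
```python
from plan import *
from ortho import cloud
im,d=shot("top"); P,C=cloud("top",im,d); C=C.astype(int)
im2,d2=shot("side"); Q,D=cloud("side",im2,d2); D=D.astype(int)
for n,P,C in(("top",P,C),("side",Q,D)):
    w=(C.min(1)>110)&(C.max(1)-C.min(1)<40)
    k=w&(abs(P[:,0]-515)<80)&(abs(P[:,1]+330)<75)&(P[:,2]>60)&(P[:,2]<115)
    r=cv2.minAreaRect(P[k][:,:2].astype(np.float32)); print(n,k.sum(),np.round(r[0],1),np.round(r[1],1),round(r[2],1),P[k][:,2].min().round(1))
go((525.1,-387.5,101.5),yaw=10)
cv2.imwrite('pics/over.png',np.hstack([im2[220:450,280:560],im[150:380,330:500]])[...,::-1])
```

```text
top 1651 [ 517.3 -339.7] [87.8 83.4] 10.4 65.5
side 1581 [ 514.9 -339.9] [92.2 84.1] 8.1 67.4
t 6.13 grasp [ 524.7 -385.9  167.6] yawy 10.02 tilt 0.13 F [ 0.1  0.1 -1. ] w 21.7 q [-0.71  0.61  1.43  0.    1.11 -0.88]
spin 0.0
(525.1, -387.5, 101.5) dp cm x -0.16 y 0.01 z 6.61
```

Call:
step_arm(series=[{"dp": [0, 0, 2], "spin": 0, "fingers": 1}, {"dp": [0, 0, 2], "spin": 0, "fingers": 1}, {"dp": [0, 0, 1.2], "spin": 0, "fingers": 1}, {"dp": [0, 0, 0.6], "spin": 0, "fingers": 1}, {"dp": [0, 0, 0.4], "spin": 0, "fingers": 1}, {"dp": [0, 0, 0.2], "spin": 0, "fingers": 1}, {"dp": [0, 0, 0.1], "spin": 0, "fingers": 1}, {"dp": [0, 0, 0], "spin": 0, "fingers": 1}])

```text
time_s: 6.8
ee_pos: [525.3, -386.8, 271.4]
tcp_rot: [0.0, 0.643, 0.766, 0.0]
wrist_force: [0.1, 0.7, -1.9]
gripper_width: 21.9
```

```bash
python3 -c "
from plan import *
go((525.1,-387.5,100),yaw=10)"
```

```text
t 6.8 grasp [ 525.5 -386.9  104.4] yawy 10.02 tilt 0.05 F [ 0.1  0.7 -1.9] w 21.9 q [-0.71  0.68  1.47  0.    0.99 -0.88]
spin 0.0
(525.1, -387.5, 100) dp cm x -0.05 y -0.05 z 0.44
```

Call:
step_arm(series=[{"dp": [0, 0, 0.15], "spin": 0, "fingers": 1}, {"dp": [0, 0, 0.15], "spin": 0, "fingers": 1}, {"dp": [0, 0, 0], "spin": 0, "fingers": 1}])

```text
time_s: 7.05
ee_pos: [525.4, -387.0, 270.5]
tcp_rot: [0.001, 0.643, 0.766, -0.0]
wrist_force: [-5.1, 3.6, 16.9]
gripper_width: 21.5
```

Call:
step_arm(series=[{"dp": [0, 0, 0.1], "spin": 0, "fingers": 1}, {"dp": [0, 0, 0], "spin": 0, "fingers": 1}])

```text
time_s: 7.22
ee_pos: [525.5, -387.1, 270.4]
tcp_rot: [0.001, 0.643, 0.766, -0.0]
wrist_force: [-7.0, 3.8, 25.1]
gripper_width: 21.7
```

Call:
step_arm(series=[{"dp": [0, 0, 0.1], "spin": 0, "fingers": 1}, {"dp": [0, 0, 0], "spin": 0, "fingers": 1}])

```text
time_s: 7.38
ee_pos: [525.5, -387.2, 270.4]
tcp_rot: [0.001, 0.643, 0.766, -0.0]
wrist_force: [-10.8, 6.9, 32.5]
gripper_width: 21.9
```

Call:
step_arm(series=[{"dp": [0.3, 0, -0.25], "spin": 0, "fingers": 1}, {"dp": [0.7, 0, 0], "spin": 0, "fingers": 1}, {"dp": [1, 0, 0], "spin": 0, "fingers": 1}, {"dp": [1, 0, 0], "spin": 0, "fingers": 1}, {"dp": [1, 0, 0], "spin": 0, "fingers": 1}, {"dp": [1, 0, 0], "spin": 0, "fingers": 1}, {"dp": [1, 0, 0], "spin": 0, "fingers": 1}, {"dp": [1, 0, 0], "spin": 0, "fingers": 1}, {"dp": [1, 0, 0], "spin": 0, "fingers": 1}, {"dp": [1, 0, 0], "spin": 0, "fingers": 1}, {"dp": [1, 0, 0], "spin": 0, "fingers": 1}, {"dp": [0.5, 0, 0], "spin": 0, "fingers": 1}, {"dp": [0.3, 0, 0], "spin": 0, "fingers": 1}, {"dp": [0, 0, 0], "spin": 0, "fingers": 1}])

```text
time_s: 8.55
ee_pos: [507.5, -280.7, 270.7]
tcp_rot: [0.004, 0.642, 0.766, 0.0]
wrist_force: [4.5, -4.5, 10.8]
gripper_width: 21.4
```

Run:
```python
from plan import *
im,d=shot("top"); im2,d2=shot("side")
go((507.5-51*.174*-1,-288-.985*-1*51,100),yaw=10)
a=cv2.resize(im[200:300,350:490],(560,400),interpolation=cv2.INTER_CUBIC); b=cv2.resize(im2[280:400,320:475],(517,400))[:, :]
cv2.imwrite('pics/scoopin.png',np.hstack([a,b])[:, :1077][...,::-1]); I=cv2.imread('pics/scoopin.png'); cv2.imwrite('pics/scoopin.png',cv2.resize(I,(800,297)))
```

```text
t 8.65 grasp [ 508.4 -281.5  103.6] yawy 10.02 tilt 0.38 F [ 4.  -3.4 12.1] w 21.5 q [-0.59  0.57  1.68  0.    0.88 -0.76]
spin 0.0
(516.374, -237.765, 100) dp cm x 4.17 y 1.54 z 0.36
```

View pics/scoopin.png

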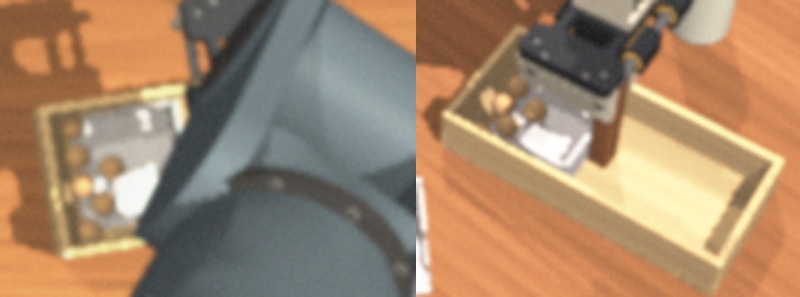

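Call:
step_arm(series=[{"dp": [0.4, 0, 0], "spin": 0, "fingers": 1}, {"dp": [0.2, 0, 0], "spin": 0, "fingers": 1}, {"dp": [0.1, 0, 0], "spin": 0, "fingers": 1}, {"dp": [0, 0, 0], "spin": 0, "fingers": 1}])

```text
time_s: 8.98
ee_pos: [506.5, -275.0, 271.1]
tcp_rot: [0.005, 0.642, 0.766, -0.0]
wrist_force: [3.3, -11.3, 11.7]
gripper_width: 21.7
```

```bash
cat > balls.py <<'E'
from plan import *
from ortho import cloud
def balls(n="side",save=None):
    """ball sightings in scoop frame, via brown blobs in a region round the pan"""
    s,M=now(); g=s["ee_pos"]+167*M[:,2]; im,d=shot(n); P,C=cloud(n,im,d)
    print("grip F",s["wrist_force"].round(1),g.round(1))
    if save: 
        u,v=pix(n,g+49*M[:,0]+[0,0,-95]); u,v=int(u),int(v)
        c=im[max(0,v-50):v+50,max(0,u-65):u+65]; cv2.imwrite(save,cv2.resize(c,None,fx=6,fy=6,interpolation=cv2.INTER_CUBIC)[...,::-1])
E
python3 -c "
from balls import *
balls('side','pics/push.png'); go((500,-236,103),yaw=10)"
```

```text
grip F [  3.3 -11.3  11.7] [ 507.7 -276.1  104.2]
t 9.03 grasp [ 507.7 -276.2  104.1] yawy 10.05 tilt 0.57 F [  3.8 -10.9  13.1] w 21.6 q [-0.58  0.56  1.69 -0.    0.88 -0.75]
spin 0.001
(500, -236, 103) dp cm x 4.09 y -0.06 z 0.11
```

View pics/push.png

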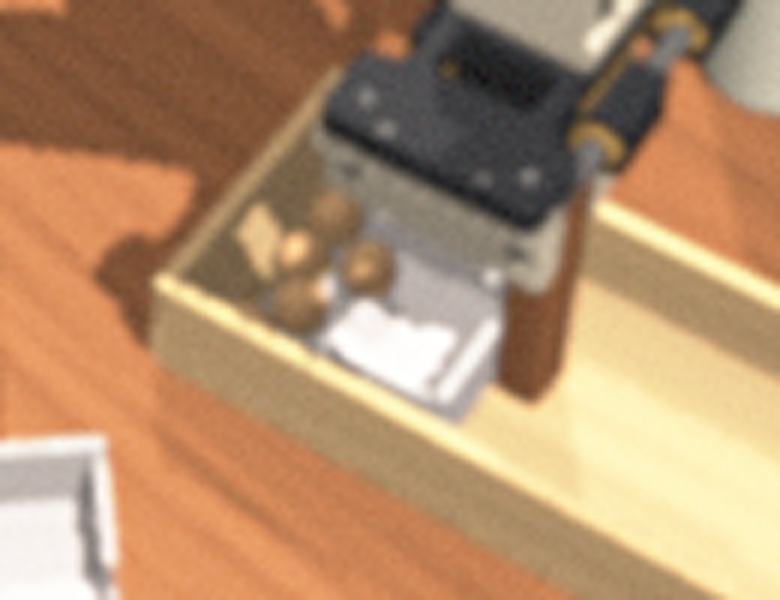

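Call:
step_arm(series=[{"dp": [0.05, 0, -0.3], "spin": 0, "fingers": 1}, {"dp": [0.22, 0, -0.6], "spin": 0, "fingers": 1}, {"dp": [0.23, 0, -0.6], "spin": 0, "fingers": 1}, {"dp": [0.23, 0, -0.6], "spin": 0, "fingers": 1}, {"dp": [0.23, 0, -0.6], "spin": 0, "fingers": 1}, {"dp": [0.23, 0, -0.6], "spin": 0, "fingers": 1}, {"dp": [0.23, 0, -0.6], "spin": 0, "fingers": 1}, {"dp": [0.23, 0, -0.6], "spin": 0, "fingers": 1}, {"dp": [0.23, 0, -0.1], "spin": 0, "fingers": 1}, {"dp": [0.25, 0, 0], "spin": 0, "fingers": 1}, {"dp": [0.3, 0, 0], "spin": 0, "fingers": 1}, {"dp": [0.3, 0, 0], "spin": 0, "fingers": 1}, {"dp": [0.3, 0, 0.1], "spin": 0, "fingers": 1}, {"dp": [0.3, 0, 0.3], "spin": 0, "fingers": 1}, {"dp": [0.2, 0, 0.4], "spin": 0, "fingers": 1}, {"dp": [0.1, 0, 0.4], "spin": 0, "fingers": 1}])

```text
time_s: 10.37
ee_pos: [499.8, -239.2, 305.2]
tcp_rot: [0.004, 0.642, 0.767, -0.001]
wrist_force: [-4.3, -16.9, 34.8]
gripper_width: 21.6
```

```bash
python3 -c "
from balls import *
balls('side','pics/lift1.png'); go((500,-236,103),yaw=10)
from tilt import tilt
tilt()"
```

```text
grip F [ -4.3 -16.9  34.8] [ 500.6 -240.2  138.2]
t 10.42 grasp [ 500.6 -240.4  138. ] yawy 10.09 tilt 0.47 F [-2.7 -9.7 23.9] w 21.7 q [-0.53  0.48  1.73 -0.    0.92 -0.7 ]
spin 0.002
(500, -236, 103) dp cm x 0.45 y 0.02 z 3.50
side n 484 426 slope deg 2.04 z at 49: -93.0 (nominal -92.5)
```

View pics/lift1.png

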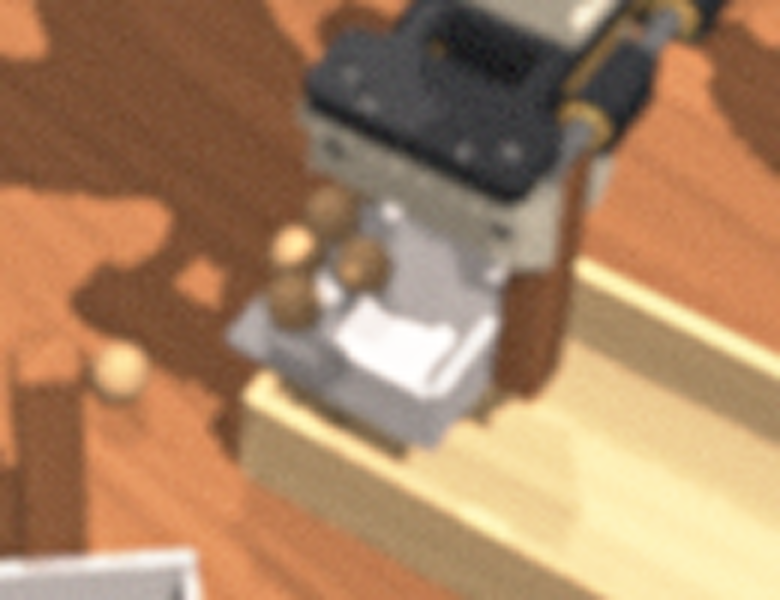

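Call:
step_arm(series=[{"dp": [0, 0, 0.1], "spin": 0, "fingers": 1}, {"dp": [0, 0, 0.2], "spin": 0, "fingers": 1}, {"dp": [0, 0, 0.2], "spin": 0, "fingers": 1}, {"dp": [0, 0, 0.2], "spin": 0, "fingers": 1}, {"dp": [0, 0, 0], "spin": 0, "fingers": 1}], newtons=25)

```text
time_s: 10.88
ee_pos: [500.2, -239.5, 298.0]
tcp_rot: [0.005, 0.642, 0.766, -0.0]
wrist_force: [2.9, -10.7, 16.7]
gripper_width: 21.8
```

```bash
python3 -c "
from tilt import *
go((500,-236,103),yaw=10)
im,d=tilt()
im2,d2=shot('top'); cv2.imwrite('pics/top3.png',im2[...,::-1]); np.save('top3.npy',d2)
# ball on bench: small objects z 10-25 in side cloud near trough end
P,C=cloud('side',im,d); C=C.astype(int)
k=(P[:,0]>330)&(P[:,0]<620)&(P[:,1]>-165)&(P[:,1]<60)&(P[:,2]>8)&(P[:,2]<26)
print(k.sum(), np.round(np.median(P[k],0),1), P[k].min(0).round(),P[k].max(0).round())
"
```

```text
t 10.88 grasp [ 501.4 -240.5  131. ] yawy 10.05 tilt 0.54 F [  2.9 -10.7  16.7] w 21.8 q [-0.53  0.49  1.74 -0.    0.91 -0.7 ]
spin 0.001
(500, -236, 103) dp cm x 0.47 y -0.05 z 2.80
side n 430 396 slope deg 5.84 z at 49: -87.4 (nominal -92.5)
237 [574.5  29.2  19.5] [ 344. -137.    8.] [619.  53.  26.]
```

Call:
step_arm(series=[{"dp": [0, 0, 0.2], "spin": 0, "fingers": 1}, {"dp": [0, 0, 0.2], "spin": 0, "fingers": 1}, {"dp": [0, 0, 0], "spin": 0, "fingers": 1}])

```text
time_s: 11.23
ee_pos: [500.3, -239.6, 294.1]
tcp_rot: [0.005, 0.642, 0.766, -0.0]
wrist_force: [2.5, -12.4, 17.3]
gripper_width: 22.0
```

Call:
step_arm(series=[{"dp": [0, 0, 0], "spin": 0, "fingers": 1}, {"dp": [0, 0, 0], "spin": 0, "fingers": 1}, {"dp": [0, 0, -0.3], "spin": 0, "fingers": 1}, {"dp": [0, 0, -0.6], "spin": 0, "fingers": 1}, {"dp": [0, 0, -1], "spin": 0, "fingers": 1}, {"dp": [0, 0, -1.5], "spin": 0, "fingers": 1}, {"dp": [0, 0, -1.5], "spin": 0, "fingers": 1}, {"dp": [0, 0, -1], "spin": 0, "fingers": 1}, {"dp": [0, 0, 0], "spin": 0, "fingers": 1}], newtons=60)

```text
time_s: 11.98
ee_pos: [499.2, -237.8, 352.5]
tcp_rot: [0.001, 0.643, 0.766, 0.0]
wrist_force: [0.6, -0.2, -1.5]
gripper_width: 21.3
```

```bash
python3 -c "
from tilt import *
go((500,-236,103),yaw=10)
im,d=tilt()
im2,d2=shot('top'); np.save('top4.npy',d2)
for n,I,D in(('side',im,d),('top',im2,d2)):
    P,C=cloud(n,I,D)
    k=(P[:,0]>200)&(P[:,0]<640)&(P[:,1]>-165)&(P[:,1]<200)&(P[:,2]>12)&(P[:,2]<26)&~((P[:,0]>560)&(P[:,1]>0))
    print(n,k.sum()); 
    q=P[k]; 
    for c in np.unique((q[:,:2]//25).astype(int),axis=0,return_counts=True)[0]: 
        m=((q[:,:2]//25).astype(int)==c).all(1)
        if m.sum()>8: print(np.median(q[m],0).round(1),m.sum())
a=cv2.resize(im[160:400,240:520],(560,480)); b=cv2.resize(im2[180:420,260:380],(240,480)); cv2.imwrite('pics/lift2.png',np.hstack([a,b])[...,::-1])
"
```

```text
t 11.98 grasp [ 499.6 -238.   185.5] yawy 10.03 tilt 0.17 F [ 0.6 -0.2 -1.5] w 21.3 q [-0.53  0.42  1.7   0.    1.03 -0.7 ]
spin 0.001
(500, -236, 103) dp cm x 0.19 y 0.07 z 8.25
side n 403 380 slope deg 6.42 z at 49: -83.6 (nominal -92.5)
side 113
[ 318.6 -157.5   18.3] 42
[ 419.6 -129.8   17.9] 32
[ 420.6 -122.1   18.5] 11
[ 427.5 -130.2   17.1] 15
top 64
[ 422.5 -127.9   17.2] 15
[ 422.4 -120.8   17.6] 11
[ 429.4 -129.6   16.6] 17
[ 429.2 -120.9   18.5] 13
```

View pics/lift2.png

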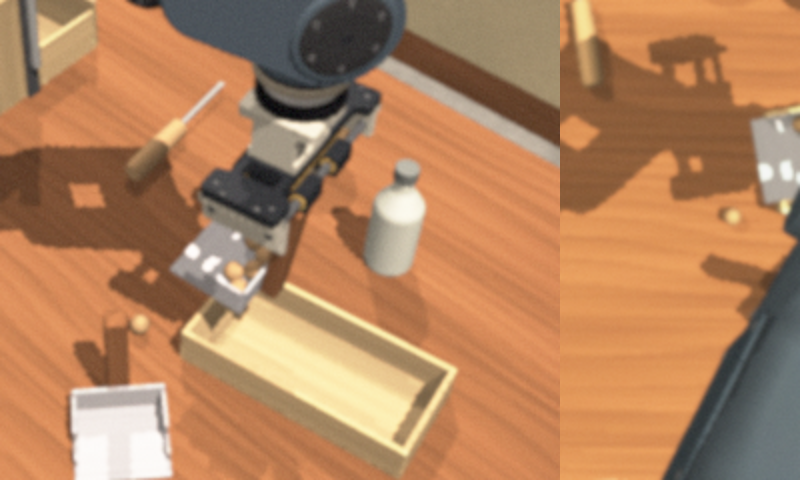

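```bash
python3 -c "
from plan import *
go((499.6,-238,290),(530.9,260.7,290),(530.9,260.7,226),yaw=5.2)"
```

```text
t 12.08 grasp [ 498.7 -237.5  183.2] yawy 10.03 tilt 0.01 F [ 0.8  0.8 -2.2] w 21.7 q [-0.53  0.42  1.7   0.    1.02 -0.7 ]
spin 0.084
(499.6, -238, 290) dp cm x -0.05 y 0.08 z -10.68
(530.9, 260.7, 290) dp cm x 49.38 y 7.64 z -0.00
(530.9, 260.7, 226) dp cm x 0.00 y 0.00 z 6.40
```

Call:
step_arm(series=[{"dp": [0, 0, -0.5], "spin": 0.021, "fingers": 1}, {"dp": [0, 0, -1], "spin": 0.021, "fingers": 1}, {"dp": [0, 0, -1.5], "spin": 0.021, "fingers": 1}, {"dp": [0, 0, -1.5], "spin": 0.021, "fingers": 1}, {"dp": [0, 0, -1.5], "spin": 0, "fingers": 1}, {"dp": [0, 0, -1.5], "spin": 0, "fingers": 1}, {"dp": [0, 0, -1.5], "spin": 0, "fingers": 1}, {"dp": [0, 0, -1], "spin": 0, "fingers": 1}, {"dp": [0, 0, -0.5], "spin": 0, "fingers": 1}, {"dp": [0, 0, -0.2], "spin": 0, "fingers": 1}, {"dp": [0.4, 0.06, 0], "spin": 0, "fingers": 1}, {"dp": [0.8, 0.12, 0], "spin": 0, "fingers": 1}, {"dp": [1.2, 0.19, 0], "spin": 0, "fingers": 1}, {"dp": [1.6, 0.25, 0], "spin": 0, "fingers": 1}, {"dp": [2, 0.31, 0], "spin": 0, "fingers": 1}, {"dp": [2.3, 0.36, 0], "spin": 0, "fingers": 1}, {"dp": [2.4, 0.37, 0], "spin": 0, "fingers": 1}, {"dp": [2.4, 0.37, 0], "spin": 0, "fingers": 1}, {"dp": [2.4, 0.37, 0], "spin": 0, "fingers": 1}, {"dp": [2.4, 0.37, 0], "spin": 0, "fingers": 1}])

```text
time_s: 13.75
ee_pos: [509.8, -54.8, 456.8]
tcp_rot: [-0.0, 0.674, 0.739, -0.0]
wrist_force: [0.9, -0.3, -2.7]
gripper_width: 21.5
```

Call:
step_arm(series=[{"dp": [2.4, 0.37, 0], "spin": 0, "fingers": 1}, {"dp": [2.4, 0.37, 0], "spin": 0, "fingers": 1}, {"dp": [2.4, 0.37, 0], "spin": 0, "fingers": 1}, {"dp": [2.4, 0.37, 0], "spin": 0, "fingers": 1}, {"dp": [2.4, 0.37, 0], "spin": 0, "fingers": 1}, {"dp": [2.4, 0.37, 0], "spin": 0, "fingers": 1}, {"dp": [2.4, 0.37, 0], "spin": 0, "fingers": 1}, {"dp": [2.4, 0.37, 0], "spin": 0, "fingers": 1}, {"dp": [2.4, 0.37, 0], "spin": 0, "fingers": 1}, {"dp": [2.4, 0.37, 0], "spin": 0, "fingers": 1}, {"dp": [2, 0.31, 0], "spin": 0, "fingers": 1}, {"dp": [1.6, 0.25, 0], "spin": 0, "fingers": 1}, {"dp": [1.3, 0.2, 0], "spin": 0, "fingers": 1}, {"dp": [1, 0.15, 0], "spin": 0, "fingers": 1}, {"dp": [0.7, 0.11, 0], "spin": 0, "fingers": 1}, {"dp": [0.5, 0.08, 0], "spin": 0, "fingers": 1}, {"dp": [0.3, 0.05, 0], "spin": 0, "fingers": 1}, {"dp": [0.1, 0.01, 0], "spin": 0, "fingers": 1}, {"dp": [0, 0, 0], "spin": 0, "fingers": 1}, {"dp": [0, 0, 0], "spin": 0, "fingers": 1}])

```text
time_s: 15.42
ee_pos: [530.1, 260.7, 457.4]
tcp_rot: [0.0, 0.674, 0.738, -0.0]
wrist_force: [0.2, 0.5, -1.9]
gripper_width: 21.5
```

Run:
```python
from tilt import *
go((530.9,260.7,226),yaw=5.2)
im,d=tilt(); im2,d2=shot('top')
s,M=now(); g=s["ee_pos"]+167*M[:,2]
for n,I,D in(('side',im,d),('top',im2,d2)):
    P,C=cloud(n,I,D); C=C.astype(int); w=(C.min(1)>100)&(C.max(1)-C.min(1)<40); r=P-g; a=r@M[:,0]; b=r@M[:,1]
    k=w&(a>10)&(a<125)&(abs(b)<60)&(r[:,2]<-60)&(r[:,2]>-110); print(n,k.sum(),"a",np.percentile(a[k],[1,99]).round(1),"b",np.percentile(b[k],[1,99]).round(1))
u,v=map(int,pix('side',g+[0,50,-95])); u2,v2=map(int,pix('top',g+[0,50,-95]))
def cr(I,u,v): return cv2.resize(I[max(0,v-60):max(0,v-60)+120,max(0,u-60):max(0,u-60)+120],(400,400),interpolation=cv2.INTER_CUBIC)
cv2.imwrite('pics/overfeed.png',np.hstack([cr(im,u,v),cr(im2,u2,v2)])[...,::-1])
```

```text
t 15.42 grasp [530.1 260.6 290.4] yawy 5.18 tilt 0.01 F [ 0.2  0.5 -1.9] w 21.5 q [ 0.38  0.38  1.48 -0.    1.28  0.29]
spin -0.0
(530.9, 260.7, 226) dp cm x -0.00 y 0.08 z 6.44
side n 158 125 slope deg 1.76 z at 49: -81.7 (nominal -92.5)
side 624 a [11.1 91.7] b [-46.4  42.9]
top 91 a [10.8 40.8] b [-43.3  55.3]
```

View pics/overfeed.png

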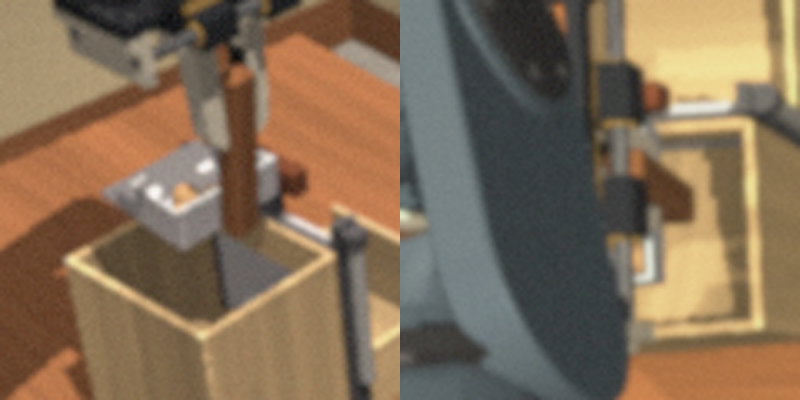

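Call:
step_arm(series=[{"dp": [0, 0, 0.5], "spin": 0, "fingers": 1}, {"dp": [0, 0.05, 1.2], "spin": 0, "fingers": 1}, {"dp": [0, 0, 1.5], "spin": 0, "fingers": 1}, {"dp": [0, 0, 1.5], "spin": 0, "fingers": 1}, {"dp": [0, 0, 1], "spin": 0, "fingers": 1}, {"dp": [0, 0, 0.5], "spin": 0, "fingers": 1}, {"dp": [0, 0, 0.2], "spin": 0, "fingers": 1}, {"dp": [0, 0, 0], "spin": 0, "fingers": 1}])

```text
time_s: 16.18
ee_pos: [530.6, 261.2, 393.1]
tcp_rot: [-0.0, 0.674, 0.738, -0.0]
wrist_force: [-0.1, 0.6, -2.0]
gripper_width: 21.7
```

```bash
python3 -c "
from tilt import *
go((530.9,260.7,226),yaw=5.2)"
```

```text
t 16.18 grasp [530.5 261.1 226.1] yawy 5.21 tilt 0.02 F [-0.1  0.6 -2. ] w 21.7 q [0.38 0.44 1.55 0.   1.15 0.29]
spin 0.0
(530.9, 260.7, 226) dp cm x -0.05 y 0.03 z 0.01
```

Call:
step_arm(series=[{"dp": [0, 0, 0], "spin": 0, "fingers": 1}, {"dp": [0.5, 0, 0], "spin": 0, "fingers": 1}, {"dp": [0.6, 0, 0], "spin": 0, "fingers": 1}, {"dp": [0.6, 0, 0], "spin": 0, "fingers": 1}, {"dp": [0.6, 0, -0.1], "spin": 0, "fingers": 1}, {"dp": [0.6, 0, -0.2], "spin": 0, "fingers": 1}, {"dp": [0.6, 0, -0.2], "spin": 0, "fingers": 1}, {"dp": [0.6, 0, -0.2], "spin": 0, "fingers": 1}, {"dp": [0, 0, 0], "spin": 0, "fingers": 1}], newtons=25)

```text
time_s: 16.93
ee_pos: [526.7, 302.8, 401.0]
tcp_rot: [0.001, 0.674, 0.739, -0.0]
wrist_force: [-0.5, -4.7, -0.6]
gripper_width: 21.9
```

```bash
python3 -c "
from tilt import *
go((530.9,260.7,226),yaw=5.2)
tilt()"
```

```text
t 16.93 grasp [526.9 302.6 234. ] yawy 5.26 tilt 0.08 F [-0.5 -4.7 -0.6] w 21.9 q [ 0.45  0.46  1.5  -0.    1.18  0.35]
spin 0.001
(530.9, 260.7, 226) dp cm x -4.21 y 0.02 z 0.80
side n 76 75 slope deg -6.34 z at 49: -93.8 (nominal -92.5)
```

Call:
step_arm(series=[{"dp": [0.6, 0, -0.3], "spin": 0, "fingers": 1}, {"dp": [0.6, 0, -0.3], "spin": 0, "fingers": 1}, {"dp": [0.6, 0, -0.3], "spin": 0, "fingers": 1}, {"dp": [0.6, 0, -0.3], "spin": 0, "fingers": 1}, {"dp": [0.6, 0, -0.3], "spin": 0, "fingers": 1}, {"dp": [0.5, 0, -0.3], "spin": 0, "fingers": 1}, {"dp": [0, 0, 0], "spin": 0, "fingers": 1}])

```text
time_s: 17.57
ee_pos: [523.5, 337.9, 418.9]
tcp_rot: [-0.0, 0.674, 0.739, 0.001]
wrist_force: [0.6, -1.7, -1.1]
gripper_width: 21.7
```

```bash
python3 -c "
from tilt import *
go((530.9,260.7,226),yaw=5.2)
tilt()"
```

```text
t 17.57 grasp [523.6 338.  251.9] yawy 5.26 tilt 0.06 F [ 0.6 -1.7 -1.1] w 21.7 q [0.5  0.47 1.43 0.   1.23 0.41]
spin 0.001
(530.9, 260.7, 226) dp cm x -7.77 y 0.03 z 2.59Traceback (most recent call last):
  File "<string>", line 4, in <module>
    tilt()
    ~~~~^^
  File "tilt.py", line 8, in tilt
    c=np.polyfit(a[k],z[k],1); res=z[k]-np.polyval(c,a[k]); k2=np.where(k)[0][abs(res)<4]
    raise TypeError("expected non-empty vector for x")
TypeError: expected non-empty vector for x
```

Call:
step_arm(series=[{"dp": [-0.3, 0, 0], "spin": 0, "fingers": 1}, {"dp": [-0.7, 0, 0], "spin": 0, "fingers": 1}, {"dp": [-0.8, 0, 0], "spin": 0, "fingers": 1}, {"dp": [-0.8, 0, 0], "spin": 0, "fingers": 1}, {"dp": [-0.6, 0, 0], "spin": 0, "fingers": 1}, {"dp": [0, 0, 0], "spin": 0, "fingers": 1}, {"dp": [0, 0, 0], "spin": 0, "fingers": 1}, {"dp": [0, 0, 0], "spin": 0, "fingers": 1}, {"dp": [0, 0, 0], "spin": 0, "fingers": 1}, {"dp": [0, 0, 0], "spin": 0, "fingers": 1}], newtons=60)

```text
time_s: 18.45
ee_pos: [526.5, 305.2, 418.3]
tcp_rot: [-0.0, 0.674, 0.739, 0.0]
wrist_force: [-0.4, -0.4, -0.8]
gripper_width: 20.7
```

Run:
```python
from plan import *
go((530.9,260.7,226),yaw=5.2)
im,d=shot('side'); im2,d2=shot('top')
s,M=now(); g=s["ee_pos"]+167*M[:,2]
def cr(n,I,h): 
    u,v=map(int,pix(n,g+[0,0,-80])); u0,v0=max(0,u-h),max(0,v-h); return cv2.resize(I[v0:v0+2*h,u0:u0+2*h],(400,400),interpolation=cv2.INTER_CUBIC)
cv2.imwrite('pics/tip.png',np.hstack([cr('side',im,55),cr('top',im2,60)])[...,::-1])
```

```text
t 18.45 grasp [526.5 305.2 251.3] yawy 5.23 tilt 0.0 F [-0.4 -0.4 -0.8] w 20.7 q [0.45 0.44 1.48 0.   1.22 0.36]
spin 0.0
(530.9, 260.7, 226) dp cm x -4.48 y 0.04 z 2.53
```

View pics/tip.png

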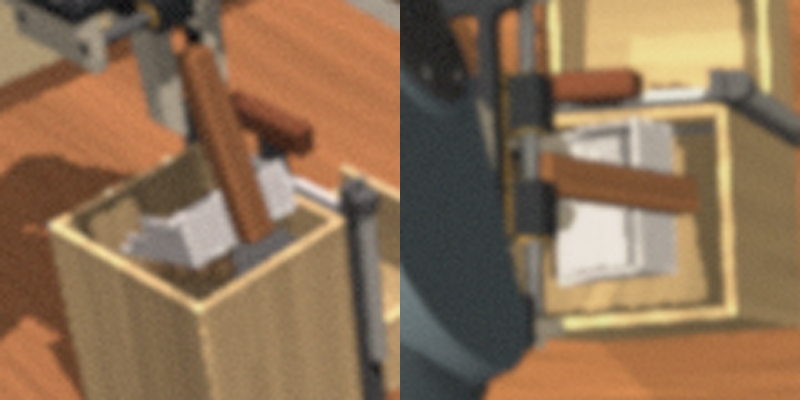

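```bash
python3 -c "
from plan import *
go((526.5,305.2,341),(446,90,341),(446,90,140),yaw=5.2)"
```

```text
t 18.55 grasp [526.5 305.2 251.3] yawy 5.23 tilt 0.0 F [ 0.7  0.2 -2.5] w 20.6 q [0.45 0.44 1.48 0.   1.22 0.36]
spin 0.0
(526.5, 305.2, 341) dp cm x 0.00 y 0.00 z -8.97
(446, 90, 341) dp cm x -20.70 y -9.97 z -0.00
(446, 90, 140) dp cm x 0.00 y 0.00 z 20.10
```

Call:
step_arm(series=[{"dp": [0, 0, -0.5], "spin": 0, "fingers": 1}, {"dp": [0, 0, -1.5], "spin": 0, "fingers": 1}, {"dp": [0, 0, -2], "spin": 0, "fingers": 1}, {"dp": [0, 0, -2], "spin": 0, "fingers": 1}, {"dp": [0, 0, -2], "spin": 0, "fingers": 1}, {"dp": [0, 0, -1], "spin": 0, "fingers": 1}])

```text
time_s: 19.05
ee_pos: [526.4, 305.0, 511.3]
tcp_rot: [0.001, 0.674, 0.739, 0.002]
wrist_force: [0.7, 0.2, -1.3]
gripper_width: 20.8
```

Call:
step_arm(series=[{"dp": [-1, -0.5, 0], "spin": 0, "fingers": 1}, {"dp": [-2.2, -1.06, 0], "spin": 0, "fingers": 1}, {"dp": [-2.2, -1.06, 0], "spin": 0, "fingers": 1}, {"dp": [-2.2, -1.06, 0], "spin": 0, "fingers": 1}, {"dp": [-2.2, -1.06, 0], "spin": 0, "fingers": 1}, {"dp": [-2.2, -1.06, 0], "spin": 0, "fingers": 1}, {"dp": [-2.2, -1.06, 0], "spin": 0, "fingers": 1}, {"dp": [-2.2, -1.06, 0], "spin": 0, "fingers": 1}, {"dp": [-2.2, -1.06, 0], "spin": 0, "fingers": 1}, {"dp": [-2.1, -1, 0], "spin": 0, "fingers": 1}, {"dp": [0, 0, 2], "spin": 0, "fingers": 1}, {"dp": [0, 0, 2.5], "spin": 0, "fingers": 1}, {"dp": [0, 0, 2.5], "spin": 0, "fingers": 1}, {"dp": [0, 0, 2.5], "spin": 0, "fingers": 1}, {"dp": [0, 0, 2.5], "spin": 0, "fingers": 1}, {"dp": [0, 0, 2.5], "spin": 0, "fingers": 1}, {"dp": [0, 0, 2], "spin": 0, "fingers": 1}, {"dp": [0, 0, 1], "spin": 0, "fingers": 1}, {"dp": [0, 0, 0], "spin": 0, "fingers": 1}])

```text
time_s: 20.63
ee_pos: [444.9, 89.4, 331.2]
tcp_rot: [-0.001, 0.674, 0.738, -0.002]
wrist_force: [-0.8, 0.9, -1.9]
gripper_width: 21.3
```

Run:
```python
from plan import *
go((446,90,140),yaw=5.2)
im,d=shot('side'); im2,d2=shot('top')
s,M=now(); g=s["ee_pos"]+167*M[:,2]
def cr(n,I,h,p): 
    u,v=map(int,pix(n,p)); u0,v0=max(0,u-h),max(0,v-h); return cv2.resize(I[v0:v0+2*h,u0:u0+2*h],(400,400),interpolation=cv2.INTER_CUBIC)
F=np.array([521.8,305,100])
cv2.imwrite('pics/chamber.png',np.hstack([cr('side',im,60,g+[0,0,-60]),cr('top',im2,45,F)])[...,::-1])
```

```text
t 20.63 grasp [444.1  89.3 164.2] yawy 5.2 tilt 0.26 F [-0.8  0.9 -1.9] w 21.3 q [ 0.1   0.28  1.96 -0.    0.9   0.  ]
spin 0.0
(446, 90, 140) dp cm x 0.05 y 0.19 z 2.42
```

View pics/chamber.png

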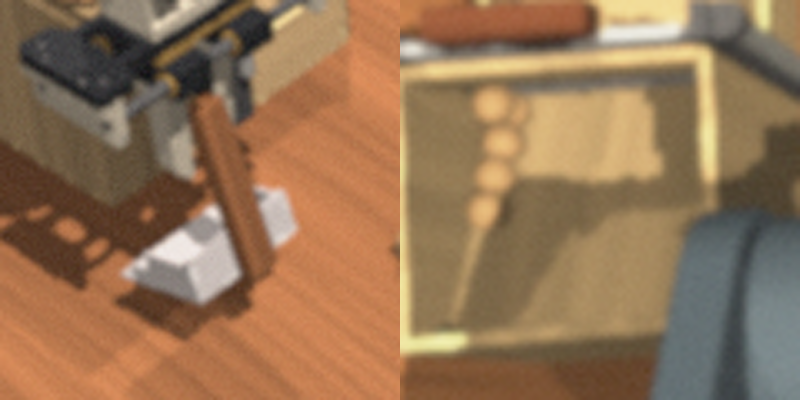

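Call:
step_arm(series=[{"dp": [0, 0, 1.2], "spin": 0, "fingers": 1}, {"dp": [0, 0, 1.2], "spin": 0, "fingers": 1}, {"dp": [-0.5, 0, 0.4], "spin": 0, "fingers": 1}, {"dp": [-0.9, 0, 0.4], "spin": 0, "fingers": 1}, {"dp": [-0.9, 0, 0.4], "spin": 0, "fingers": 1}, {"dp": [-0.9, 0, 0.4], "spin": 0, "fingers": 1}, {"dp": [-0.9, 0, 0.4], "spin": 0, "fingers": 1}, {"dp": [-0.9, 0, 0.4], "spin": 0, "fingers": 1}, {"dp": [-0.9, 0, 0.4], "spin": 0, "fingers": 1}, {"dp": [0, 0, 0], "spin": 0, "fingers": 1}], newtons=20)

```text
time_s: 21.57
ee_pos: [451.3, 29.5, 280.7]
tcp_rot: [-0.0, 0.675, 0.738, -0.0]
wrist_force: [-0.7, -0.2, -0.6]
gripper_width: 21.7
```

```bash
python3 -c "
from tilt import *
go((446,11,92),yaw=5.2)
tilt()"
```

```text
t 21.57 grasp [451.2  29.5 113.7] yawy 5.13 tilt 0.05 F [-0.7 -0.2 -0.6] w 21.7 q [-0.04  0.36  2.   -0.    0.77 -0.13]
spin -0.001
(446, 11, 92) dp cm x -1.79 y -0.68 z 2.17
side n 97 97 slope deg -20.19 z at 49: -112.8 (nominal -92.5)
```

Call:
step_arm(series=[{"dp": [-0.8, 0, 0.4], "spin": 0, "fingers": 1}, {"dp": [-0.8, 0, 0.4], "spin": 0, "fingers": 1}, {"dp": [-0.7, 0, 0.4], "spin": 0, "fingers": 1}, {"dp": [-0.7, 0, 0.4], "spin": 0, "fingers": 1}, {"dp": [-0.4, 0, 0.2], "spin": 0, "fingers": 1}, {"dp": [0, 0, 0], "spin": 0, "fingers": 1}])

```text
time_s: 22.12
ee_pos: [454.7, -3.5, 263.4]
tcp_rot: [0.0, 0.674, 0.738, 0.0]
wrist_force: [1.2, -2.8, 5.3]
gripper_width: 21.5
```

```bash
python3 -c "
from tilt import *
go((446,11,92),yaw=5.2)
tilt()"
```

```text
t 22.12 grasp [454.9  -3.5  96.4] yawy 5.18 tilt 0.05 F [ 1.2 -2.8  5.3] w 21.5 q [-0.11  0.4   2.01 -0.    0.73 -0.2 ]
spin -0.0
(446, 11, 92) dp cm x 1.53 y -0.75 z 0.44
side n 368 360 slope deg -3.93 z at 49: -91.7 (nominal -92.5)
```

Call:
step_arm(series=[{"dp": [-0.2, 0, 0.2], "spin": 0, "fingers": 1}, {"dp": [-0.2, 0, 0.2], "spin": 0, "fingers": 1}, {"dp": [-0.1, 0, 0.2], "spin": 0, "fingers": 1}, {"dp": [0, 0, 0.1], "spin": 0, "fingers": 1}, {"dp": [0, 0, 0], "spin": 0, "fingers": 1}])

```text
time_s: 22.58
ee_pos: [455.3, -7.7, 257.2]
tcp_rot: [0.001, 0.674, 0.739, 0.001]
wrist_force: [0.2, -3.6, 10.3]
gripper_width: 18.7
```

```bash
python3 -c "
from tilt import *
go((446,11,92),yaw=5.2)
tilt()"
```

```text
t 22.58 grasp [455.7  -7.8  90.2] yawy 5.24 tilt 0.13 F [ 0.2 -3.6 10.3] w 18.7 q [-0.12  0.41  2.01 -0.    0.72 -0.21]
spin 0.001
(446, 11, 92) dp cm x 1.96 y -0.80 z -0.18
side n 420 412 slope deg 0.15 z at 49: -86.6 (nominal -92.5)
```

Call:
step_arm(series=[{"dp": [0, 0, -0.1], "spin": 0, "fingers": 5}, {"dp": [0, 0, 0], "spin": 0, "fingers": 5}, {"dp": [0, 0, 0], "spin": 0, "fingers": 5}, {"dp": [0, 0, 0], "spin": 0, "fingers": 5}, {"dp": [0, 0, -1], "spin": 0, "fingers": 5}, {"dp": [0, 0, -2.5], "spin": 0, "fingers": 5}, {"dp": [0, 0, -3], "spin": 0, "fingers": 5}, {"dp": [0, 0, -3], "spin": 0, "fingers": 5}, {"dp": [0, 0, -3], "spin": 0, "fingers": 5}, {"dp": [0, 0, -3], "spin": 0, "fingers": 5}, {"dp": [0, 0, -3], "spin": 0, "fingers": 5}, {"dp": [0, 0, 0], "spin": 0, "fingers": 5}])

```text
time_s: 23.63
ee_pos: [455.1, -7.8, 448.2]
tcp_rot: [0.003, 0.674, 0.739, 0.002]
wrist_force: [-0.2, -1.0, 0.1]
gripper_width: 50.2
```

Run:
```python
from tilt import *
s,M=now(); 
for n in('top','side'):
    im,d=shot(n); P,C=cloud(n,im,d); C=C.astype(int); w=(C.min(1)>110)&(C.max(1)-C.min(1)<40)
    k=w&(abs(P[:,0]-450)<75)&(abs(P[:,1]-41)<65)&(P[:,2]<45)&(P[:,2]>-5)
    r=cv2.minAreaRect(P[k][:,:2].astype(np.float32)); print(n,k.sum(),np.round(r[0],1),np.round(r[1],1),round(r[2],1))
    f=k&(P[:,2]<8); A=np.c_[P[f][:,:2],np.ones(f.sum())]; print("floor plane",np.linalg.lstsq(A,P[f][:,2],rcond=None)[0][:2].round(3),np.median(P[f][:,2]).round(1))
    h=(abs(P[:,0]-456)<35)&(abs(P[:,1]+8)<35)&(P[:,2]>118)&(P[:,2]<135); print("handle top",h.sum(),P[h].mean(0).round(1) if h.any() else "")
    if n=='side': 
        k=(abs(P[:,0]-425)<25)&(abs(P[:,1]+126)<25)&(P[:,2]>12)&(P[:,2]<26); print('stray',k.sum(),np.median(P[k],0).round(1))
    np.save(n+"5.npy",d); cv2.imwrite(f"pics/{n}5.png",im[...,::-1])
# gate bar refit
F=np.array([588,311]); print()
go((587.5,311,300),(587.5,311,200),yaw=5.2)
```

```text
top 0 [0. 0.] [0. 0.] 0.0
floor plane [0. 0.] nan
handle top 0 
side 924 [451.3  22.4] [91.3 85.5] 6.9
floor plane [-0.007 -0.008] 3.6
handle top 94 [454.5 -26.9 124.5]
stray 65 [ 421.8 -128.7   18.2]

t 23.73 grasp [454.9  -7.8 276.3] yawy 5.21 tilt 0.12 F [-0.4 -0.8  0.3] w 49.8 q [-0.12  0.13  1.84  0.    1.17 -0.21]
spin 0.0
(587.5, 311, 300) dp cm x 30.55 y 16.09 z -2.37
(587.5, 311, 200) dp cm x 0.00 y 0.00 z 10.00
  return _methods._mean(a, axis=axis, dtype=dtype,
  ret = ret.dtype.type(ret / rcount)
```

Call:
step_arm(series=[{"dp": [1.1, 0.57, -0.3], "spin": 0, "fingers": 5}, {"dp": [2.2, 1.15, -0.3], "spin": 0, "fingers": 5}, {"dp": [2.2, 1.15, -0.3], "spin": 0, "fingers": 5}, {"dp": [2.2, 1.15, -0.3], "spin": 0, "fingers": 5}, {"dp": [2.2, 1.15, -0.3], "spin": 0, "fingers": 5}, {"dp": [2.2, 1.15, -0.3], "spin": 0, "fingers": 5}, {"dp": [2.2, 1.15, -0.3], "spin": 0, "fingers": 5}, {"dp": [2.2, 1.15, -0.3], "spin": 0, "fingers": 5}, {"dp": [2.2, 1.15, 0], "spin": 0, "fingers": 5}, {"dp": [2.2, 1.15, 0], "spin": 0, "fingers": 5}, {"dp": [2.2, 1.15, 0], "spin": 0, "fingers": 5}, {"dp": [2.2, 1.15, 0], "spin": 0, "fingers": 5}, {"dp": [2.2, 1.15, 0], "spin": 0, "fingers": 5}, {"dp": [2.2, 1.15, 0], "spin": 0, "fingers": 5}, {"dp": [0.7, 0.55, 0], "spin": 0, "fingers": 5}, {"dp": [0, 0, 0], "spin": 0, "fingers": 5}, {"dp": [0, 0, 0], "spin": 0, "fingers": 5}, {"dp": [0, 0, 0], "spin": 0, "fingers": 5}])

```text
time_s: 25.23
ee_pos: [587.1, 308.5, 465.9]
tcp_rot: [-0.0, 0.674, 0.738, -0.001]
wrist_force: [-0.3, 0.3, -0.3]
gripper_width: 49.8
```

```bash
python3 -c "
from plan import *
go((587.2,309.5,200),yaw=5.2)"
```

```text
t 25.23 grasp [586.9 308.4 298.9] yawy 5.17 tilt 0.07 F [-0.3  0.3 -0.3] w 49.8 q [ 0.41  0.52  1.25 -0.    1.38  0.32]
spin -0.001
(587.2, 309.5, 200) dp cm x 0.11 y 0.04 z 9.89
```

Call:
step_arm(series=[{"dp": [0.1, 0.04, 2], "spin": 0, "fingers": 5}, {"dp": [0, 0, 2.5], "spin": 0, "fingers": 5}, {"dp": [0, 0, 2.5], "spin": 0, "fingers": 5}, {"dp": [0, 0, 1.9], "spin": 0, "fingers": 5}, {"dp": [0, 0, 1], "spin": 0, "fingers": 5}, {"dp": [0, 0, 0], "spin": 0, "fingers": 5}, {"dp": [0, 0, 0], "spin": 0, "fingers": 0.5}, {"dp": [0, 0, 0], "spin": 0, "fingers": 0.5}, {"dp": [0, 0, 0], "spin": 0, "fingers": 0.5}, {"dp": [0, 0, 0], "spin": 0, "fingers": 0.5}, {"dp": [0, 0, 0], "spin": 0, "fingers": 0.5}, {"dp": [0, 0, 0], "spin": 0, "fingers": 0.5}], newtons=60)

```text
time_s: 26.23
ee_pos: [587.6, 310.6, 367.8]
tcp_rot: [0.0, 0.674, 0.739, 0.0]
wrist_force: [1.2, 0.1, 2.5]
gripper_width: 15.2
```

```bash
cat > gate.py <<'E'
from plan import *
from ortho import cloud
def gate():
    go((587.2,309.5,200),yaw=5.2); im,d=shot('side'); P,C=cloud('side',im,d); C=C.astype(int)
    # dark-red bar face, tray balls
    F=np.array([521.8,305]); c,s=np.cos(np.radians(5.2)),np.sin(np.radians(5.2))
    x=(P[:,0]-F[0])*c+(P[:,1]-F[1])*s; y=-(P[:,0]-F[0])*s+(P[:,1]-F[1])*c
    red=(C[:,0]>C[:,2]+35)&(C[:,0]<190)
    k=red&(x>45)&(x<85)&(abs(y)<45)&(P[:,2]>170)&(P[:,2]<300)
    print("bar",k.sum(),"z pct",np.percentile(P[k][:,2],[2,10,50,90,98]).round(1))
    return im,d
E
python3 -c "
from gate import *
gate()"
```

```text
t 26.23 grasp [587.7 310.6 200.8] yawy 5.22 tilt 0.04 F [1.2 0.1 2.5] w 15.2 q [ 0.42  0.59  1.36 -0.    1.18  0.33]
spin 0.0
(587.2, 309.5, 200) dp cm x -0.11 y -0.06 z 0.08
bar 234 z pct [191.9 198.8 211.3 293.9 297.9]
```

Call:
step_arm(series=[{"dp": [0, 0, -0.3], "spin": 0, "fingers": 0.5}, {"dp": [0, 0, -0.4], "spin": 0, "fingers": 0.5}, {"dp": [0, 0, -0.4], "spin": 0, "fingers": 0.5}, {"dp": [0, 0, -0.4], "spin": 0, "fingers": 0.5}, {"dp": [0, 0, -0.4], "spin": 0, "fingers": 0.5}, {"dp": [0, 0, -0.4], "spin": 0, "fingers": 0.5}, {"dp": [0, 0, -0.4], "spin": 0, "fingers": 0.5}, {"dp": [0, 0, -0.4], "spin": 0, "fingers": 0.5}, {"dp": [0, 0, -0.3], "spin": 0, "fingers": 0.5}, {"dp": [0, 0, -0.2], "spin": 0, "fingers": 0.5}, {"dp": [0, 0, -0.1], "spin": 0, "fingers": 0.5}, {"dp": [0, 0, 0], "spin": 0, "fingers": 0.5}, {"dp": [0, 0, 0], "spin": 0, "fingers": 0.5}, {"dp": [0, 0, 0], "spin": 0, "fingers": 0.5}, {"dp": [0, 0, 0], "spin": 0, "fingers": 0.5}, {"dp": [0, 0, 0], "spin": 0, "fingers": 0.5}, {"dp": [0, 0, 0], "spin": 0, "fingers": 0.5}, {"dp": [0, 0, 0], "spin": 0, "fingers": 0.5}, {"dp": [0, 0, 0], "spin": 0, "fingers": 0.5}, {"dp": [0, 0, 0], "spin": 0, "fingers": 0.5}])

```text
time_s: 27.95
ee_pos: [587.6, 310.6, 404.0]
tcp_rot: [-0.0, 0.674, 0.739, -0.0]
wrist_force: [5.9, 2.3, -9.1]
gripper_width: 15.3
```

Run:
```python
from gate import *
im,d=gate(); im2,d2=shot('top')
def cr(n,I,h,p): 
    u,v=map(int,pix(n,p)); u0,v0=max(0,u-h),max(0,v-h); return cv2.resize(I[v0:v0+2*h,u0:u0+2*h],(400,400),interpolation=cv2.INTER_CUBIC)
cv2.imwrite('pics/final.png',np.hstack([cr('side',im,65,np.array([610,313,100])),cr('top',im2,65,np.array([600,313,60]))])[...,::-1])
# tray ball detection by height above the tray floor
F=np.array([521.8,305]); c,s=np.cos(np.radians(5.2)),np.sin(np.radians(5.2))
for n,I,D in(('side',im,d),('top',im2,d2)):
    P,C=cloud(n,I,D); x=(P[:,0]-F[0])*c+(P[:,1]-F[1])*s; y=-(P[:,0]-F[0])*s+(P[:,1]-F[1])*c
    h=P[:,2]-(24-18*(x-76)/111)
    k=(x>80)&(x<184)&(abs(y)<62)&(h>12)&(h<24); print(n,"tray pts",k.sum())
    m=np.zeros((140,120),np.uint8); m[(70-y[k]).astype(int),(x[k]-76).astype(int)]=255
    nc,_,st,ce=cv2.connectedComponentsWithStats(cv2.dilate(m,np.ones((3,3))))
    for i in range(1,nc):
        if st[i,4]>30: print("  blob fx %.0f fy %.0f area %d"%(ce[i][0]+76,70-ce[i][1],st[i,4]))
    k=(x>-58)&(x<54)&(abs(y)<62)&(P[:,2]-(120-70*(x+60)/120)>12)&(P[:,2]-(120-70*(x+60)/120)<24); print(n,"chamber pts",k.sum(), P[k].mean(0).round() if k.any() else "")
```

```text
t 27.95 grasp [587.6 310.6 237. ] yawy 5.21 tilt 0.01 F [ 5.9  2.3 -9.1] w 15.3 q [ 0.42  0.56  1.33 -0.    1.25  0.33]
spin 0.0
(587.2, 309.5, 200) dp cm x -0.10 y -0.05 z 3.70
bar 163 z pct [203.3 231.5 244.  253.3 275.4]
side tray pts 6
side chamber pts 86 [540. 357.  89.]
top tray pts 52
  blob fx 176 fy 54 area 255
top chamber pts 122 [543. 358.  88.]
```

View pics/final.png

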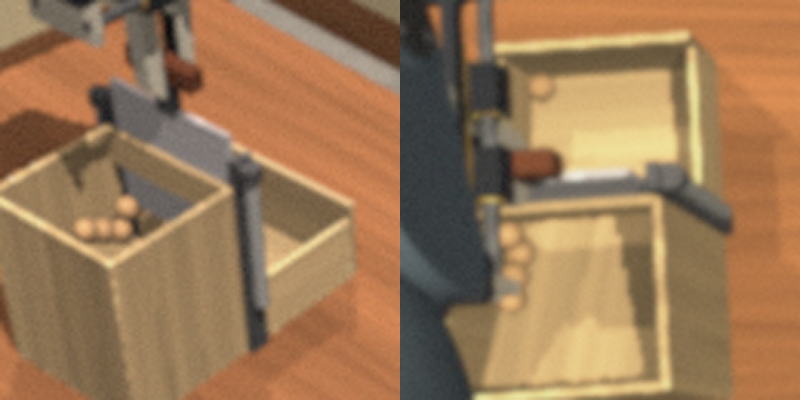

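Call:
step_arm(series=[{"dp": [0, 0, 0.8], "spin": 0, "fingers": 0.5}, {"dp": [0, 0, 1], "spin": 0, "fingers": 0.5}, {"dp": [0, 0, 1], "spin": 0, "fingers": 0.5}, {"dp": [0, 0, 0.6], "spin": 0, "fingers": 0.5}, {"dp": [0, 0, 0], "spin": 0, "fingers": 0.5}, {"dp": [0, 0, -0.8], "spin": 0, "fingers": 0.5}, {"dp": [0, 0, -1], "spin": 0, "fingers": 0.5}, {"dp": [0, 0, -0.8], "spin": 0, "fingers": 0.5}, {"dp": [0, 0, -0.5], "spin": 0, "fingers": 0.5}, {"dp": [0, 0, -0.3], "spin": 0, "fingers": 0.5}, {"dp": [0, 0, -0.1], "spin": 0, "fingers": 0.5}, {"dp": [0, 0, 0], "spin": 0, "fingers": 0.5}, {"dp": [0, 0, 0], "spin": 0, "fingers": 0.5}, {"dp": [0, 0, 0], "spin": 0, "fingers": 0.5}, {"dp": [0, 0, 0], "spin": 0, "fingers": 0.5}, {"dp": [0, 0, 0], "spin": 0, "fingers": 0.5}, {"dp": [0, 0, 0], "spin": 0, "fingers": 0.5}])

```text
time_s: 29.47
ee_pos: [587.7, 310.6, 404.0]
tcp_rot: [-0.0, 0.674, 0.739, -0.0]
wrist_force: [6.7, 2.8, -9.5]
gripper_width: 15.4
```

```bash
cat > count.py <<'E'
from gate import *
F=np.array([521.8,305]); c,s=np.cos(np.radians(5.2)),np.sin(np.radians(5.2))
def count():
    for n in('side','top'):
        I,D=shot(n); P,C=cloud(n,I,D); x=(P[:,0]-F[0])*c+(P[:,1]-F[1])*s; y=-(P[:,0]-F[0])*s+(P[:,1]-F[1])*c
        for nm,a,b,fl in(("tray",80,184,24-18*(x-76)/111),("chamber",-58,58,120-70*(x+60)/120)):
            h=P[:,2]-fl; k=(x>a)&(x<b)&(abs(y)<62)&(h>14)&(h<(26 if nm=="chamber" else 24)); m=np.zeros((140,120),np.uint8); m[(70-y[k]).astype(int),(x[k]-a).astype(int)]=255
            nc,_,st,ce=cv2.connectedComponentsWithStats(cv2.dilate(m,np.ones((2,2))))
            print(n,nm,k.sum(),[("%.0f,%.0f"%(ce[i][0]+a,70-ce[i][1]),int(st[i,4]),tuple(map(int,st[i,2:4]))) for i in range(1,nc) if st[i,4]>20])
        np.save(n+"6.npy",D); cv2.imwrite(f"pics/{n}6.png",I[...,::-1])
E
python3 -c "
from count import *
gate();count()"
```

```text
t 29.47 grasp [587.6 310.5 237. ] yawy 5.21 tilt 0.02 F [ 6.7  2.8 -9.5] w 15.4 q [ 0.42  0.56  1.33 -0.    1.25  0.33]
spin 0.0
(587.2, 309.5, 200) dp cm x -0.10 y -0.05 z 3.70
bar 167 z pct [203.5 230.9 244.5 255.7 272.1]
side tray 54 [('173,3', 46, (10, 13)), ('155,-8', 48, (15, 10))]
side chamber 2 []
top tray 245 [('140,54', 158, (16, 18)), ('167,50', 301, (35, 24)), ('176,5', 143, (16, 17)), ('161,-6', 142, (19, 19)), ('166,0', 24, (6, 7))]
top chamber 0 []
```

Call:
step_arm(series=[{"dp": [0, 0, -0.1], "spin": 0, "fingers": 0.5}, {"dp": [0, 0, -0.08], "spin": 0, "fingers": 0.5}, {"dp": [0, 0, 0], "spin": 0, "fingers": 0.5}, {"dp": [0, 0, 0], "spin": 0, "fingers": 0.5}, {"dp": [0, 0, 0], "spin": 0, "fingers": 0.5}, {"dp": [0, 0, 0], "spin": 0, "fingers": 0.5}, {"dp": [0, 0, 0], "spin": 0, "fingers": 0.5}, {"dp": [0, 0, 0], "spin": 0, "fingers": 0.5}, {"dp": [0, 0, 0], "spin": 0, "fingers": 0.5}, {"dp": [0, 0, 0], "spin": 0, "fingers": 0.5}])

```text
time_s: 30.45
ee_pos: [587.7, 310.6, 405.7]
tcp_rot: [-0.0, 0.674, 0.738, -0.0]
wrist_force: [6.5, 3.3, -10.2]
gripper_width: 15.6
```

Run:
```python
from count import *
gate();count()
# bar top height, start vs now: grid points above the bar clear of fingers
for n in('side',):
    for f in("side0","side6"):
        I=cv2.imread(f"pics/{f}.png")[...,::-1].astype(int); P,C=cloud(n,I,np.load(f+".npy"))
        x=(P[:,0]-F[0])*c+(P[:,1]-F[1])*s; y=-(P[:,0]-F[0])*s+(P[:,1]-F[1])*c
        k=(C[:,0]>C[:,2]+35)&(x>56)&(x<76)&(y<-14)&(y>-34)&(P[:,2]>180)&(P[:,2]<265)&(C[:,0]<190)
        print(f,k.sum(),np.percentile(P[k][:,2],[5,50,95]).round(1))
```

```text
t 30.45 grasp [587.6 310.5 238.7] yawy 5.21 tilt 0.03 F [  6.5   3.3 -10.2] w 15.6 q [0.42 0.56 1.32 0.   1.26 0.33]
spin 0.0
(587.2, 309.5, 200) dp cm x -0.10 y -0.05 z 3.87
bar 172 z pct [203.9 231.8 245.9 254.6 275.3]
side tray 55 [('178,3', 25, (7, 9))]
side chamber 3 []
top tray 228 [('157,55', 139, (16, 17)), ('177,54', 149, (18, 17)), ('176,32', 166, (17, 18)), ('177,5', 153, (17, 19)), ('176,-17', 128, (15, 18))]
top chamber 0 []
side0 79 [195.2 206.5 212.5]
side6 81 [231.1 244.5 250.2]
```

```bash
python3 -c "
from h import *
print(ctrl.sign_off())"
```

```text
the job is handed in; nothing more can be done
None
```

The job is done and handed in at about 30.5 s, with the gripper still holding the gate at half travel.

- **Scooping:** I took the leftmost scoop and lifted five of the six balls in one scoopful. The sixth rolled over the lip during the lift. It was at rest on the bench near (422, −129) when last measured, after the scoop was put down, and I left it there.
- **Tipping:** I tipped the five balls into the feeder with its gate shut, by pushing the scoop's lip against the inside of the chamber wall. The scoop then went back on the bench. The side-camera depth showed it level, with its handle top at 124.5 mm, before I moved on.
- **Gate:** The first lift let only one ball through, because the other four had bridged. Lowering the gate and lifting it again freed them.
- **Last checks:**
  - The top view showed five balls in the tray and none in the chamber.
  - The side camera saw only one tray ball clearly; it counted the tray poorly, and I relied on the top view.
  - The gate's bar had risen about 38 mm by camera and by arm height, with about 10 N of pull, which matches half travel.
- **Left alone:** I never reached for or touched the glue bottle, bowl or gouge, but I did not re-measure their positions at the end.

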